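Lock the set screw of a glue press with its jam nut

ROBOT

A 6-joint arm with a two-finger parallel gripper is mounted at the origin on the work surface. World frame = base frame: x ahead of the robot, y to its left, z up, the work surface at z = 0. Lengths are in m, angles in rad, forces in N, time in s.
With the tool pointing down it reaches from about 0.325 to 0.85 m from the base axis. Payload 4.4 kg.
Tool frame: the origin (TCP) lies at the very end of the fingers, on their centre line; the grasp point (between the pads) lies arm.grip_point_offset behind it (arm.grip_point_offset is the distance from the TCP to the grasp point, in m); z points along the fingers, y is the line along which they close (so a half turn about z gives the same grasp; the last joint's range is limited). The gripper opens to 94 mm and grips with 3 to 60 N. Pads are 16 mm wide; open, the fingers measure 119 mm over their backs; the gripper's body (75 mm by 177 mm) begins 78 mm behind the grasp point.
Start: joints at [-1.306, 0.207, 1.542, -0, 1.393, -0.15], TCP at [0.232, -0.526, 0.205] pointing down, gripper open.
Joint ranges: [-2.73, 2.73], [-0.86, 2.22], [0.23, 2.46], [-1.11, 4.25], [0.08, 2.63], [-2.82, 2.82]. Speed limits (rad/s): [2.79, 2.79, 3.14, 3.14, 3.14, 3.14].

INTERFACE

Orientations are given as a unit quaternion [x, y, z, w].
In Python, from station import arm, optics, job, read_state gives the robot as it stands (arm), with the cameras (optics), the job (job) and the readings as plain functions.
- The arm moves only by the shell command python3 drive.py 'ROWS'. ROWS is a JSON list of rows, 1 to 8 of them, each of 7 numbers: dx, dy, dz in m, then a rotation vector rx, ry, rz in rad, then the finger opening in m; each row is the pose to reach, as a shift and turn from the pose commanded when the command began, along the tool's axes at that moment; what a row does not reach only later rows make up. A row lasts 1/12 s, in which the tool goes at most 0.0417 m and 0.125 rad, less where a joint would pass 70% of its speed; a pose out of reach is approached as far as the arm can. The fingers move at their own pace and stop on an object; the grip force is fixed at half the most. Time passes only in rows, so rows that do not move let the fingers close. It prints the time, the measured TCP pose, the force, the opening and the grip force at its end.
- read_state(): the state, without advancing time (a new reading comes with each control period).
- optics.snapshot(name): name is "scene" or "top"; returns a dict with "pixels" (420x560x3 uint8, blue, green, red), "vertical_fov" (degrees; the focal length in pixels is half the picture's height over the tangent of half this angle, whatever the lens; pixels are square), "cx", "cy" (the principal point, pixels), "k1" (the pictures are not rectified: a ray, as slopes to the right and down, at radius r is drawn at 1 + k1 r^2 times it, then the intrinsics apply), "R" (3x3) and "t" (3): a world point X has camera coordinates R X + t. Camera axes: x right, y down, z forward; pixel columns grow to the right and rows downward; lengths in m; the calibration is good to about 2 mm. A picture is of the moment at which its call begins. There is no depth.
- job.job_done(): hands the job in; it is judged then, once.
The state is a dict: "time_s": time; "joint_positions": joint angles; "qd": joint speeds; "tau": joint torques, N m; "position": TCP position; "eef_rot": TCP orientation; "contact_force": force on the tool from outside, world axes, zero at the start; "moment": the same for the moment, N m; "gripper_width": finger opening in m; "grasp_force": force on a finger pad.
Only numpy, scipy, OpenCV 4.12 (cv2) and the standard library are available. Lean on these libraries where they do the work, as an engineer would, in place of code of your own. Each camera call takes 0.05 s, during which the arm holds its last target. There are 200 camera calls.

TASK

The screw of the small glue press is already set; now lock it with its lever locknut. Slide the loose spanner fully onto the two flats at the top of the screw, with its handle lying on the press's ledge beside the stop pin so that the pin keeps it from turning clockwise, then swing the locknut's lever clockwise (seen from above) until it comes up tight. The screw must keep its setting, apart from the slack in the spanner; leave the spanner in place on the screw and do not knock over the little lacquer bottle.

Things in the scene. Friction and masses are not known exactly. Their poses are not given: they have to be found in the camera images.
- press: Glue press, fixed on the bench: plywood base 130 x 270 mm, a bone-and-wood blank on it, over it a steel bridge 50 mm wide along y (-90 to +180 mm), top 55 mm above the bench. Origin: on the bench under the screw's axis; z up. At y = +150 mm the bridge carries a ledge (50 mm in x, 26 mm in y, top 85 mm above the bench) for the spanner's handle.
- pin (a point): Top centre, 125 mm above the bench, of the steel stop pin, 14 mm in diameter, that rises from the ledge at x = +23, y = +150 mm of the press. A spanner handle lying along the press's +y from the screw comes to rest against it after turning clockwise about 3 degrees past the y direction. There is no stop on the other side.
- flats (a point): Upright set screw, turns with slight friction (0.08 N m). On a round collar (34 mm across, top 85 mm above the bench) stands a tang with two flats: 18 mm across (own x), 26 mm long (own y), top 101 mm above the bench. This point: on the axis, 90 mm above the bench, turning with the screw. Its y runs along the flats, towards the ledge, at the start 0 to 7 degrees counter-clockwise of the press's y.
- flat_end (a point): Point on the screw's tang at its end towards the ledge, 13 mm from the axis along the screw's y; it shows if the screw has turned (5 mm is 22 degrees).
- nut_centre (a point): Locknut: dark hexagon nut, 34 mm across flats, under the screw's collar, on the screw's axis; this point is its centre, 67 mm above the bench. From it a flat lever (top 73 mm above the bench) reaches out to the peg. Clear of the spanner, which lies above it.
- lever_peg (a point): Upright black round peg at the end of the locknut's lever: 18 mm in diameter, axis 85 mm from the screw's axis, from 67 to 133 mm above the bench. This point lies on the peg's axis, 117 mm above the bench.
- nut (a joint): Turn of the locknut relative to the screw, rad, growing clockwise from above. Starts loose (0 to 0.45); comes up hard, tight, at 1.3. The lever then points about to the press's -x; at 0 it points 72 degrees further on, towards -y. The thread drags with 0.25 N m (3 N at the peg), more than the screw's own friction: unless held, the screw turns along with the nut and this value does not grow.
- spanner: Loose flat steel open-ended spanner, 10 mm thick, 0.2 to 0.33 kg. Origin: jaw centre, on the underside; jaw opens to +x, handle to -x. Head 42 mm wide; jaw gap 20.4 mm from its throat at x = -14 to x = +12 mm, then flared to tips at +22 mm. Handle 18 mm wide, x = -32 to -180 mm; centre of mass near x = -70 mm. In place its underside is 85 mm above the bench, on collar and ledge.
- jaw (a point): Centre of the spanner's jaw at half thickness, 5 mm above its underside.
- lacquer: Bystander: small clear lacquer bottle with a black cap, 34 mm in diameter, 85 mm tall, standing beyond the press. Origin: centre of its underside, z up along the bottle.

How it is judged:
On the way, in this order (a step that is already met when the one before it is completed fails the run):
1. the spanner is on the screw's flats (distance between jaw and flats below 0.01 m and angle between the x axis of spanner and the y axis of flats, either way round below 0.25 rad), for 0.2 s.
2. the locknut is tight, with the spanner on the flats (value of joint nut above 1.2 rad and distance between jaw and flats below 0.01 m), for 0.2 s.
At the end, for the whole second after the job is handed in: The locknut is turned clockwise to within 0.1 rad of its stop (over 1.2 rad), the screw is within about 22 degrees of its starting angle (point on the tang moved less than 5 mm), the spanner rests on the flats (jaw centre within 10 mm, aligned within 0.25 rad), and the lacquer bottle stands (all of step 2 and distance of flat_end from where it was at the start of the episode below 0.005 m and angle between the x axis of spanner and the y axis of flats, either way round below 0.25 rad and linear speed of spanner below 0.02 m/s and angle between lacquer's own z axis and vertical below 0.3 rad); the robot touches nothing.
It fails at once if the screw is turned by more than about 30 degrees from its setting (distance of flat_end from where it was at the start of the episode above 0.0068 m).
It fails at once if the lacquer bottle is tipped over (angle between lacquer's own z axis and vertical above 0.6 rad).
It also fails if it takes over 54 s, if anything falls off the work surface, if the arm or the gripper's body presses on something with over 40 N, if the wrist force passes 120 N, or if a joint passes its speed limit or range.

## Working session

There is one attempt and no reset: what is moved stays moved. The work goes in short steps, Python scripts to look and compute and a shell command to move; the robot and the scene stay as the last step left them, time stands still between calls to the robot, and variables do not carry over. Pictures are saved under pics/ and viewed, at most 10 in all, crops included, and the job is handed in when it is done.

```bash
ls; mkdir -p pics; cat > h.py <<'E'
import numpy as np, cv2
from station import arm, optics, job, read_state
from scipy.spatial.transform import Rotation as Ro
def snap(n,f=None):
    s=optics.snapshot(n)
    if f: cv2.imwrite('pics/'+f,np.asarray(s['pixels']))
    return s
def K(s):
    f=210/np.tan(np.radians(s['vertical_fov'])/2)
    return np.array([[f,0,s['cx']],[0,f,s['cy']],[0,0,1]]),np.array([s['k1'],0,0,0.])
def ray(s,uv):
    k,d=K(s);p=cv2.undistortPoints(np.array([[uv]],float),k,d)[0,0]
    R=np.array(s['R']);t=np.array(s['t']);return -R.T@t,R.T@np.array([p[0],p[1],1])
def atz(s,uv,z):
    c,d=ray(s,uv);return c+d*(z-c[2])/d[2]
def proj(s,X):
    k,d=K(s);R=np.array(s['R'],float);return cv2.projectPoints(np.array(X,float).reshape(-1,1,3),cv2.Rodrigues(R)[0],np.array(s['t'],float),k,d)[0][:,0]
E
python3 - <<'E'
from h import *
for n in('scene','top'):
    s=snap(n,n+'0.png'); print(n,s['vertical_fov'],s['cx'],s['cy'],s['k1'],(-np.array(s['R']).T@s['t']).round(3),np.array(s['R'])[2].round(2))
print(arm.grip_point_offset,read_state())
E
```

```text
drive.py
pics
station.py
scene 50.73442185042832 281.43850159576334 211.90937206129877 -0.07574201663599042 [ 1.272 -0.097  0.642] [-0.74  0.09 -0.67]
top 55.947604902450834 277.5094236558468 210.2482462317853 -0.02959369752473097 [ 0.509 -0.006  0.913] [ 0.17 -0.02 -0.99]
0.0188 {'time_s': 0.1, 'joint_positions': array([-1.30652158e+00,  2.07304915e-01,  1.54277350e+00,  8.33242819e-06,
        1.39351172e+00, -1.50487965e-01]), 'qd': array([ 0.00062155, -0.00138741, -0.00311941,  0.00045943, -0.00132709,
        0.00230486]), 'tau': array([-2.23941561e-04, -3.71862888e+01, -2.82293433e+01,  7.00533902e-02,
        3.11498274e-02, -4.85805265e-05]), 'position': array([ 0.23151916, -0.52554995,  0.20444172]), 'eef_rot': array([ 9.78573107e-01,  2.05897250e-01, -5.26976417e-05, -9.97359428e-04]), 'contact_force': array([-0.30499158, -0.08945998, -0.85753581]), 'moment': array([-0.01602509,  0.03192719, -0.04469477]), 'grasp_force': 0.0, 'gripper_width': 0.09397758626927}
```

View pics/top0.png

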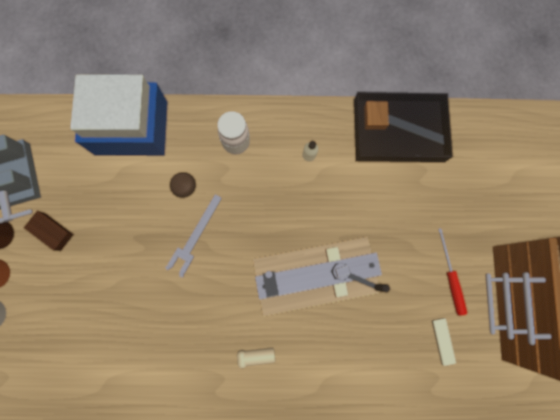

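View pics/scene0.png

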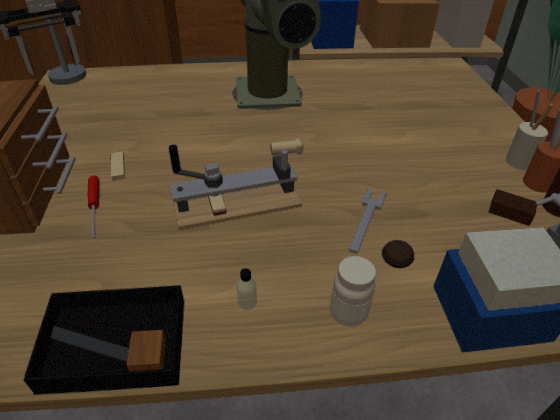

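The top view (up is +x, left is +y) shows the press with its screw at (342,271), the ledge at (270,283) and the peg at (382,288). The spanner lies with its handle end at (217,199) and its jaw at (183,262), and the bottle is at (311,150). Next, enlarged crops.

```bash
python3 - <<'E'
import cv2
a=cv2.imread('pics/top0.png');
b=cv2.resize(a[185:325,160:400],None,fx=3.3,fy=3.3,interpolation=cv2.INTER_CUBIC);cv2.imwrite('pics/c1.png',b)
a=cv2.imread('pics/scene0.png')
b=cv2.resize(a[125:260,160:400],None,fx=3.3,fy=3.3,interpolation=cv2.INTER_CUBIC);cv2.imwrite('pics/c2.png',b)
E
```

```text
(no output)
```

View pics/c1.png

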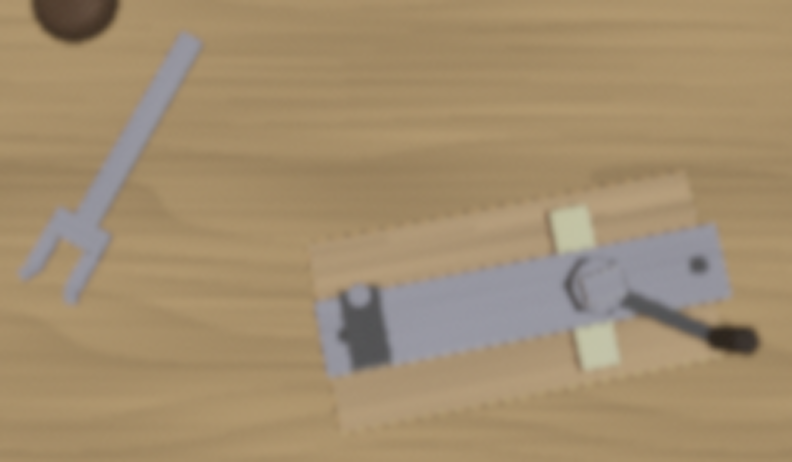

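View pics/c2.png

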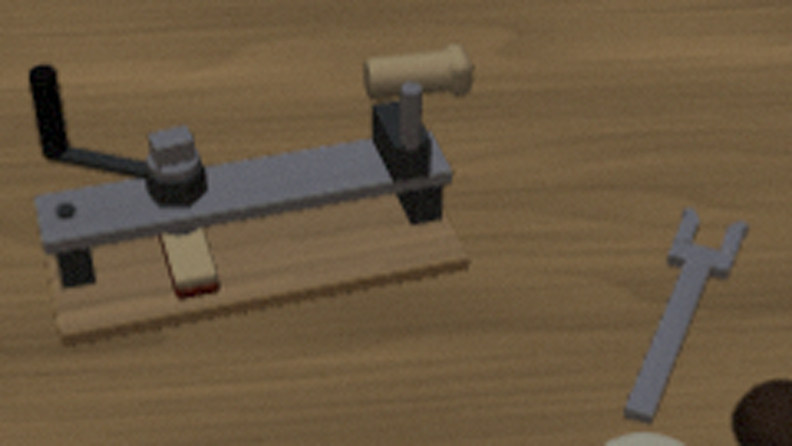

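```bash
cat > fit.py <<'E'
from h import *
from scipy.optimize import least_squares
def pose(p,X):
    c,s=np.cos(p[2]),np.sin(p[2]);X=np.array(X,float)
    return np.c_[p[0]+c*X[:,0]-s*X[:,1],p[1]+s*X[:,0]+c*X[:,1],X[:,2]]
def fit(obs,p0):
    # obs: list of (snapshot,[(X,uv)...])
    f=lambda p:np.concatenate([(proj(s,pose(p,[o[0] for o in l]))-np.array([o[1] for o in l])).ravel() for s,l in obs])
    r=least_squares(f,p0,loss='soft_l1');return r.x,f(r.x).reshape(-1,2).round(1).tolist()
E
python3 - <<'E'
from fit import *
T=snap('top');S=snap('scene')
c1=lambda u,v:(u/3.3+160-.35,v/3.3+185-.35); c2=lambda u,v:(u/3.3+160-.35,v/3.3+125-.35)
B=.055
press=[(T,[((.025,.18,B),c1(315,300)),((.025,-.09,B),c1(715,225)),((-.025,-.09,B),c1(733,297)),((-.025,.18,B),c1(330,375)),((.023,.15,.125),c1(359,296)),((0,0,.101),c1(602,284))]),
 (S,[((.025,-.09,B),c2(45,240)),((-.025,-.09,B),c2(37,198)),((.025,.18,B),c2(452,175)),((.023,.15,.125),c2(411,88)),((0,0,.101),c2(171,139))])]
pp,r=fit(press,[.4,-.1,.15]);print('press',pp,r)
sp=[(T,[((-.18,.009,.01),c1(203,44)),((-.18,-.009,.01),c1(180,32)),((.022,.021,.01),c1(76,302)),((.022,-.021,.01),c1(22,277))]),
 (S,[((-.18,0,.01),c2(638,411)),((.022,.018,.01),c2(692,212)),((.022,-.018,.01),c2(742,225))])]
q,r=fit(sp,[.4,.25,-2.6]);print('sp',q,r)
pk=[atz(T,c1(748,341),.133),atz(S,c2(43,69),.133)];print(pk)
for k in pk: d=k[:2]-pp[:2];print(np.hypot(*d),np.degrees(np.arctan2(d[1],d[0])-pp[2]))
print('bottle',atz(S,(247,303),0),atz(T,(312,144),.085))
E
```

```text
press [ 0.52048264 -0.15513183  0.18962291] [[-0.5, -0.0], [0.3, -0.9], [0.1, 0.1], [-0.9, 0.7], [-0.0, -0.7], [0.7, 0.2], [-0.9, 0.9], [-1.1, -0.9], [0.8, -1.0], [0.5, 0.2], [0.2, -0.6]]
sp [ 0.53617269  0.19957543 -3.63297029] [[0.4, -0.7], [0.6, -0.6], [-0.8, 1.1], [-0.6, -0.2], [0.2, 0.5], [-0.4, -0.8], [-0.2, -0.8]]
[array([ 0.48699133, -0.23405336,  0.133     ]), array([ 0.48572532, -0.23308348,  0.133     ])]
0.08573375212067942 -123.8591254948489
0.08534946326303154 -124.89587895582332
bottle [ 0.79616024 -0.09841899  0.        ] [ 0.79580057 -0.09749597  0.085     ]
```

```bash
cat >> h.py <<'E'
def shift(p,psi,say=True):
    s=read_state();R0=Ro.from_quat(s['eef_rot'])
    Rt=Ro.from_matrix(np.array([[np.cos(psi),np.sin(psi),0],[np.sin(psi),-np.cos(psi),0],[0,0,-1.]]))
    d=R0.inv().apply(np.array(p)-s['position']);w=(R0.inv()*Rt).as_rotvec()
    print('pos',s['position'].round(4),'psi',np.arctan2(*R0.as_matrix()[[1,0],0]).round(3),'shift',d.round(4),w.round(4),'rows',max(np.linalg.norm(d)/.0417,np.linalg.norm(w)/.125).round(1),'F',s['contact_force'].round(1))
E
python3 -c "
from h import *
shift((.5997,.166,.15),-.491)"
```

```text
pos [ 0.2316 -0.5257  0.2047] psi 0.415 shift [ 0.6157 -0.4847  0.0555] [-1.400e-03  4.000e-04  9.058e-01] rows 18.8 F [-0.7 -0.7 -0.2]
```

```bash
r='' ; python3 drive.py '[[0.616,-0.485,0,0,0,0,0.05],[0.616,-0.485,0,0,0,0,0.05],[0.616,-0.485,0,0,0,0,0.05],[0.616,-0.485,0,0,0,0,0.05],[0.616,-0.485,0,0,0,0,0.05],[0.616,-0.485,0,0,0,0,0.05],[0.616,-0.485,0,0,0,0,0.05],[0.616,-0.485,0,0,0,0,0.05]]'; python3 -c "
from h import *
shift((.5997,.166,.15),-.491)"
```

```text
time_s: 0.87
position: [0.3887, -0.23, 0.2055]
eef_rot: [0.979, 0.206, 0.0, 0.0]
contact_force: [0.3, -0.3, -0.5]
gripper_width: 0.0501
grasp_force: 0.0
pos [ 0.3887 -0.23    0.2055] psi 0.414 shift [ 0.3525 -0.2776  0.0555] [ 1.000e-04 -4.000e-04  9.053e-01] rows 10.8 F [ 0.3 -0.3 -0.5]
```

```bash
python3 drive.py '[[0.353,-0.278,0,0,0,0.905,0.05],[0.353,-0.278,0,0,0,0.905,0.05],[0.353,-0.278,0,0,0,0.905,0.05],[0.353,-0.278,0,0,0,0.905,0.05],[0.353,-0.278,0,0,0,0.905,0.05],[0.353,-0.278,0,0,0,0.905,0.05],[0.353,-0.278,0,0,0,0.905,0.05],[0.353,-0.278,0,0,0,0.905,0.05]]'; python3 -c "
from h import *
shift((.5997,.166,.1),-.491)"
```

```text
time_s: 1.53
position: [0.5243, 0.0225, 0.2055]
eef_rot: [0.975, -0.224, 0.0, 0.0]
contact_force: [0.9, -1.6, 0.1]
gripper_width: 0.0502
grasp_force: 0.0
pos [0.5243 0.0225 0.2055] psi -0.452 shift [ 0.0051 -0.1621  0.1055] [ 0.0002 -0.0001  0.0389] rows 4.6 F [ 0.9 -1.6  0.1]
```

```bash
python3 drive.py '[[0.005,-0.162,0.1,0,0,0.039,0.05],[0.005,-0.162,0.1,0,0,0.039,0.05],[0.005,-0.162,0.1,0,0,0.039,0.05],[0.005,-0.162,0.1,0,0,0.039,0.05],[0.005,-0.162,0.1,0,0,0.039,0.05],[0.005,-0.162,0.1,0,0,0.039,0.05],[0.005,-0.162,0.1,0,0,0.039,0.05]]'; python3 -c "
from h import *
shift((.5997,.166,.004),-.491)
snap('top','t2.png');snap('scene','s2.png')
import cv2
a=cv2.imread('pics/t2.png')[150:300,150:350];b=cv2.imread('pics/s2.png')[125:275,280:480]
cv2.imwrite('pics/m2.png',cv2.resize(np.hstack([a,b]),None,fx=2,fy=2,interpolation=2))"
```

```text
time_s: 2.12
position: [0.5974, 0.1652, 0.104]
eef_rot: [0.971, -0.239, -0.001, 0.001]
contact_force: [-0.2, 0.2, 0.2]
gripper_width: 0.0499
grasp_force: 0.0
pos [0.5974 0.1652 0.104 ] psi -0.484 shift [ 0.002 -0.002  0.1  ] [0.0024 0.0024 0.0075] rows 2.4 F [-0.2  0.2  0.2]
```

View pics/m2.png

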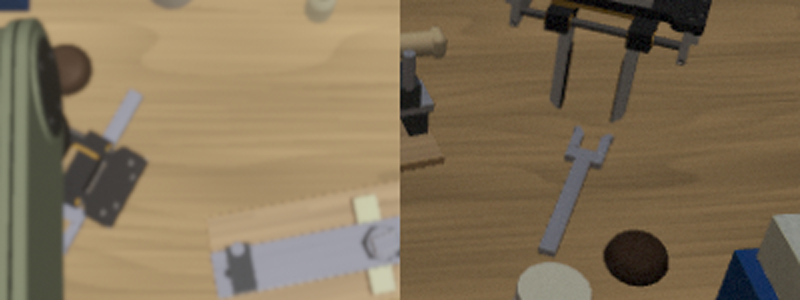

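The gripper straddles the spanner's handle (left half, about (105,170)), aligned with it; both views agree.

```bash
python3 drive.py '[[0.002,-0.002,0.1,0.002,0.002,0.007,0.05],[0.002,-0.002,0.1,0.002,0.002,0.007,0.05],[0.002,-0.002,0.1,0.002,0.002,0.007,0.05],[0.002,-0.002,0.1015,0.002,0.002,0.007,0.05],[0.002,-0.002,0.1015,0.002,0.002,0.007,0.0],[0.002,-0.002,0.1015,0.002,0.002,0.007,0],[0.002,-0.002,0.1015,0.002,0.002,0.007,0],[0.002,-0.002,0.1015,0.002,0.002,0.007,0]]'; python3 drive.py '[[0,0,0,0,0,0,0],[0,0,0,0,0,0,0],[0,0,0,0,0,0,0]]'; python3 -c "
from h import *
shift((.5997,.166,.15),-.491)"
```

```text
time_s: 2.88
position: [0.6028, 0.1654, 0.0065]
eef_rot: [0.97, -0.244, 0.003, -0.001]
contact_force: [0.9, -0.0, -0.2]
gripper_width: 0.0267
grasp_force: 0.0
time_s: 3.13
position: [0.6019, 0.1651, 0.0056]
eef_rot: [0.97, -0.244, 0.002, -0.0]
contact_force: [-1.9, -2.1, 6.2]
gripper_width: 0.0173
grasp_force: 30.0
pos [0.6019 0.1651 0.0056] psi -0.492 shift [-1.800e-03 -1.000e-04 -1.444e-01] [-0.002  -0.0037 -0.0013] rows 3.5 F [-1.9 -2.1  6.2]
```

```bash
python3 drive.py '[[0,0,0,0,0,0,0.03],[0,0,0,0,0,0,0.03],[0,0,0.0035,0,0,0,0.03],[0,0,0.0035,0,0,0,0.03],[0,0,0.0035,0,0,0,0],[0,0,0.0035,0,0,0,0],[0,0,0.0035,0,0,0,0],[0,0,0.0035,0,0,0,0]]';  python3 -c "
from h import *
shift((.5997,.166,.15),-.491)"
```

```text
time_s: 3.8
position: [0.6009, 0.1653, 0.0004]
eef_rot: [0.97, -0.244, 0.001, -0.001]
contact_force: [-0.3, -0.5, 1.2]
gripper_width: 0.0177
grasp_force: 30.3
pos [6.009e-01 1.653e-01 4.000e-04] psi -0.493 shift [-0.0011 -0.0003 -0.1496] [-0.0014 -0.0016 -0.0017] rows 3.6 F [-0.3 -0.5  1.2]
```

```bash
python3 drive.py '[[0,0,-0.02,0,0,0,0],[0,0,-0.06,0,0,0,0],[0,0,-0.1,0,0,0,0],[0,0,-0.14,0,0,0,0],[0,0,-0.17,0,0,-0.125,0],[0,0,-0.17,0,0,-0.25,0],[0,0,-0.17,0,0,-0.375,0],[0,0,-0.17,0,0,-0.5,0]]';python3 drive.py '[[0,0,0,0,0,-0.9,0],[0,0,0,0,0,-0.9,0],[0,0,0,0,0,-0.9,0],[0,0,0,0,0,-0.9,0],[0,0,0,0,0,-0.9,0],[0,0,0,0,0,-0.9,0],[0,0,0,0,0,-0.9,0],[0,0,0,0,0,-0.9,0]]';  python3 -c "
from h import *
shift((.4899,-.0357,.17),1.821)"
```

```text
time_s: 4.47
position: [0.6003, 0.1656, 0.1705]
eef_rot: [1.0, 0.007, 0.001, -0.001]
contact_force: [-0.4, -0.1, -2.6]
gripper_width: 0.0176
grasp_force: 30.0
time_s: 5.13
position: [0.5996, 0.1655, 0.1689]
eef_rot: [0.898, 0.44, 0.0, -0.0]
contact_force: [-0.2, 0.6, -2.6]
gripper_width: 0.0176
grasp_force: 30.0
pos [0.5996 0.1655 0.1689] psi 0.912 shift [-0.2263  0.0364 -0.0013] [-3.00e-04 -1.10e-03 -9.09e-01] rows 7.3 F [-0.2  0.6 -2.6]
```

```bash
python3 drive.py '[[-0.226,0.036,0,0,0,-0.909,0],[-0.226,0.036,0,0,0,-0.909,0],[-0.226,0.036,0,0,0,-0.909,0],[-0.226,0.036,0,0,0,-0.909,0],[-0.226,0.036,0,0,0,-0.909,0],[-0.226,0.036,0,0,0,-0.909,0],[-0.226,0.036,0,0,0,-0.909,0],[-0.226,0.036,0,0,0,-0.909,0]]';python3 drive.py '[[0,0,0,0,0,0,0],[0,0,0,0,0,0,0],[0,0,0,0,0,0,0]]';  python3 -c "
from h import *
shift((.4899,-.0357,.11),1.821)
snap('top','t3.png');snap('scene','s3.png')
import cv2
a=cv2.imread('pics/t3.png')[200:340,200:400];b=cv2.imread('pics/s3.png')[80:220,150:350]
cv2.imwrite('pics/m3.png',cv2.resize(np.hstack([a,b]),None,fx=2,fy=2,interpolation=2))"
```

```text
time_s: 5.8
position: [0.4881, -0.0361, 0.1689]
eef_rot: [0.615, 0.789, 0.001, -0.0]
contact_force: [0.1, 0.1, -2.7]
gripper_width: 0.0175
grasp_force: 30.0
time_s: 6.05
position: [0.4896, -0.0344, 0.1695]
eef_rot: [0.616, 0.788, 0.001, 0.0]
contact_force: [0.2, -0.7, -2.1]
gripper_width: 0.0176
grasp_force: 30.0
pos [ 0.4896 -0.0344  0.1695] psi 1.815 shift [-0.0014 -0.0001  0.0595] [ 0.002  -0.0009 -0.0056] rows 1.4 F [ 0.2 -0.7 -2.1]
```

View pics/m3.png

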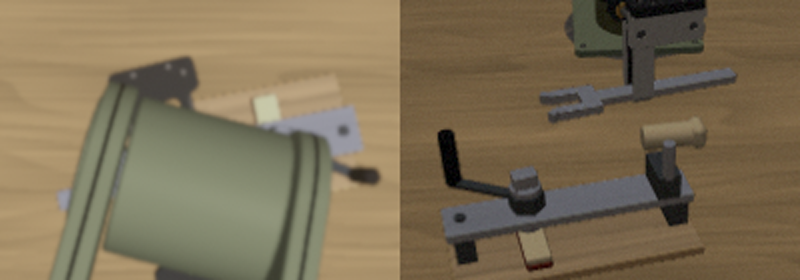

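```bash
python3 - <<'E'
from fit import *
S=snap('scene');s=read_state();p=s['position']
a=1.815-np.pi
j=p[:2]+.0732*np.array([np.cos(a),np.sin(a)])
print(j,proj(S,pose((*j,a),[(.022,-.018,.1795),(.022,.018,.1795),(-.18,0,.1795)])))
# bounds: fit jaw from observed
ob=[(S,[((.022,-.018,.1795),(221.5,128.5)),((.022,.018,.1795),(225.5,138)),((-.18,0,.1795),(317.5,117))])]
print(fit(ob,(*j,a)))
img=cv2.cvtColor(S['pixels'],cv2.COLOR_BGR2GRAY)
# tang overlay
z=8;x0,y0=190,150
im=cv2.resize(np.asarray(S['pixels'])[y0:y0+50,x0:x0+50],None,fx=z,fy=z,interpolation=2)
out=[im.copy()]
for off in(0.,.12):
    q=(.5205,-.1551,.19+off);b=im.copy()
    pts=proj(S,pose(q,[(x,y,.101) for x,y in((.009,.013),(-.009,.013),(-.009,-.013),(.009,-.013))]))
    cv2.polylines(b,[(((pts-[x0,y0]+.5)*z)).astype(np.int32)],True,(0,0,255),1);out.append(b)
cv2.imwrite('pics/tang.png',cv2.resize(np.hstack(out),(798,266)))
E
```

```text
[ 0.50757038 -0.10543962] [[220.5608957  126.21609259]
 [225.05857482 135.39327937]
 [317.19646135 114.57477835]]
(array([ 0.51686828, -0.10472696, -1.32252374]), [[-0.6, 0.2], [0.0, -0.0], [0.6, -0.4]])
```

View pics/tang.png

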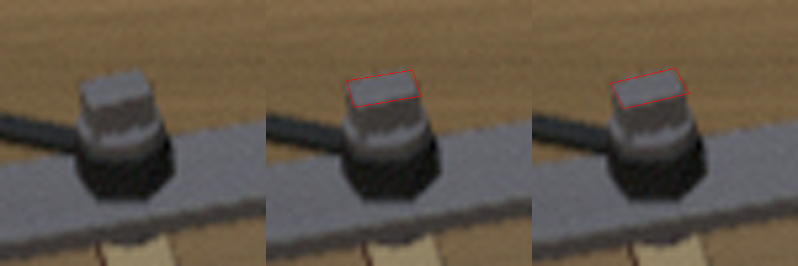

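The tang's long edges match the +0.06 rad direction, and the spanner hangs level and aligned with its jaw tips at (221,128) and (225,138) in the scene picture. Next, lower it before the slide.

```bash
python3 drive.py '[[-0.001,0,0.03,0.002,-0.001,-0.006,0],[-0.001,0,0.06,0.002,-0.001,-0.006,0],[-0.001,0,0.076,0.002,-0.001,-0.006,0],[-0.001,0,0.080,0.002,-0.001,-0.006,0],[-0.001,0,0.081,0.002,-0.001,-0.006,0],[-0.001,0,0.081,0.002,-0.001,-0.006,0]]';  python3 - <<'E'
from h import *
shift((.5023,-.0842,.0875),1.821)
S=snap('scene','s4.png')
cv2.imwrite('pics/m4.png',cv2.resize(np.asarray(S['pixels'])[120:240,150:350],None,fx=4,fy=4,interpolation=2))
E
```

```text
time_s: 6.7
position: [0.4911, -0.0358, 0.0897]
eef_rot: [0.613, 0.79, 0.0, 0.001]
contact_force: [0.3, 1.0, -3.1]
gripper_width: 0.0176
grasp_force: 30.0
pos [ 0.4911 -0.0358  0.0897] psi 1.823 shift [-0.0497 -0.0012  0.0023] [0.0018 0.0014 0.0015] rows 1.2 F [ 0.3  1.  -3.1]
```

View pics/m4.png

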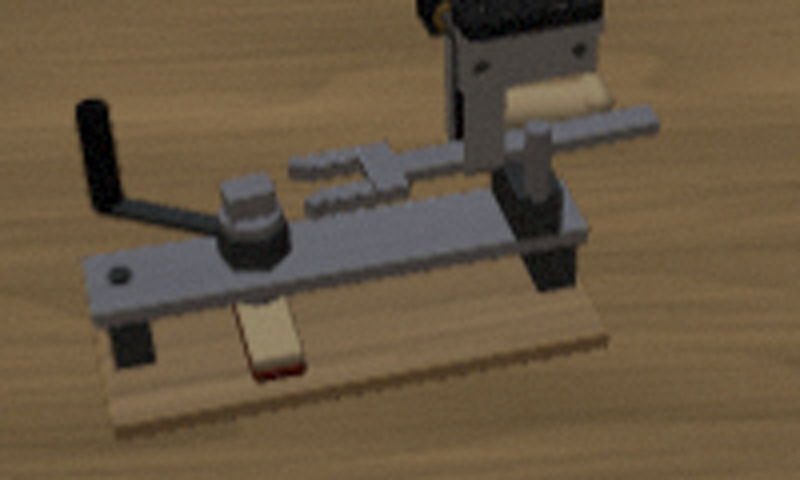

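The jaw tips at (290,168) and (308,210) point straight at the tang at (248,188), and the handle is behind the pin at (537,130). Slide it in.

```bash
python3 drive.py '[[-0.005,-0.001,0.001,0.002,0.001,0,0],[-0.011,-0.001,0.001,0.002,0.001,0,0],[-0.017,-0.001,0.001,0.002,0.001,0,0],[-0.023,-0.001,0.001,0.002,0.001,0,0],[-0.029,-0.001,0.001,0.002,0.001,0,0],[-0.035,-0.001,0.001,0.002,0.001,0,0],[-0.035,-0.001,0.001,0.002,0.001,0,0]]';  python3 - <<'E'
from h import *
shift((.5023,-.0842,.0865),1.821)
E
```

```text
time_s: 7.33
position: [0.4981, -0.0715, 0.088]
eef_rot: [0.613, 0.79, -0.001, -0.0]
contact_force: [-1.8, -1.7, -2.3]
gripper_width: 0.0178
grasp_force: 30.0
pos [ 0.4981 -0.0715  0.088 ] psi 1.821 shift [-0.0133  0.001   0.0015] [-0.0019  0.0008  0.0001] rows 0.3 F [-1.8 -1.7 -2.3]
```

```bash
python3 drive.py '[[-0.004,0,0,0,0,0,0],[-0.008,0,0,0,0,0,0],[-0.011,0,0,0,0,0,0],[-0.0135,0,0.001,0,0,0,0],[-0.0135,0,0.002,0,0,0,0],[-0.0135,0,0.003,0,0,0,0]]';  python3 - <<'E'
from h import *
shift((.5023,-.0842,.0865),1.821)
S=snap('scene','s5.png')
cv2.imwrite('pics/m5.png',cv2.resize(np.asarray(S['pixels'])[120:240,150:350],None,fx=4,fy=4,interpolation=2))
E
```

```text
time_s: 7.83
position: [0.5012, -0.0835, 0.0854]
eef_rot: [0.613, 0.79, -0.001, -0.0]
contact_force: [-4.9, -0.1, 3.5]
gripper_width: 0.0173
grasp_force: 30.1
pos [ 0.5012 -0.0835  0.0854] psi 1.822 shift [-0.001   0.0009 -0.0011] [-0.0022  0.0005  0.0015] rows 0.0 F [-4.9 -0.1  3.5]
```

View pics/m5.png

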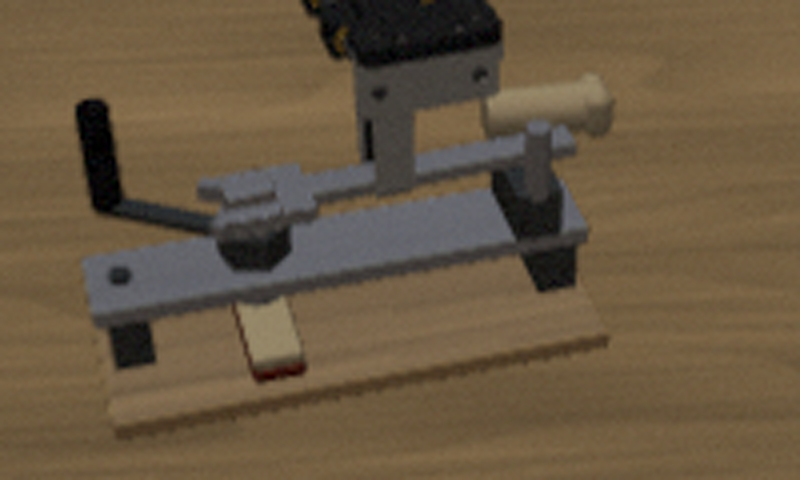

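The jaw is home on the tang at (247,190), with the handle across the ledge behind the pin. Release and go up.

```bash
python3 drive.py '[[0,0,0,0,0,0,0.05],[0,0,0,0,0,0,0.05],[0,0,0,0,0,0,0.05],[0,0,-0.01,0,0,0,0.05],[0,0,-0.04,0,0,0,0.05],[0,0,-0.08,0,0,0,0.05],[0,0,-0.10,0,0,0,0.05],[0,0,-0.10,0,0,0,0.05]]';  python3 - <<'E'
from h import *
shift((.4863,-.2335,.16),1.159)
E
```

```text
time_s: 8.55
position: [0.5064, -0.0844, 0.1925]
eef_rot: [0.613, 0.79, 0.002, 0.006]
contact_force: [0.8, -0.4, -0.5]
gripper_width: 0.0501
grasp_force: 0.0
pos [ 0.5064 -0.0844  0.1925] psi 1.823 shift [-0.1391 -0.057   0.0329] [0.0129 0.0036 0.6637] rows 5.3 F [ 0.8 -0.4 -0.5]
```

```bash
python3 drive.py '[[-0.139,-0.057,0.02,0.01,0.003,0.664,0.045],[-0.139,-0.057,0.02,0.01,0.003,0.664,0.045],[-0.139,-0.057,0.02,0.01,0.003,0.664,0.045],[-0.139,-0.057,0.02,0.01,0.003,0.664,0.045],[-0.139,-0.057,0.02,0.01,0.003,0.664,0.045],[-0.139,-0.057,0.02,0.01,0.003,0.664,0.045],[-0.139,-0.057,0.02,0.01,0.003,0.664,0.045],[-0.139,-0.057,0.02,0.01,0.003,0.664,0.045]]';  python3 - <<'E'
from h import *
S=snap('scene','s6.png');T=snap('top')
shift((.4863,-.2335,.104),1.159)
a=np.asarray(S['pixels'])[90:240,130:330];b=np.asarray(T['pixels'])[200:350,230:430]
cv2.imwrite('pics/m6.png',cv2.resize(np.hstack([a,b]),None,fx=2,fy=2,interpolation=2))
E
```

```text
time_s: 9.22
position: [0.4808, -0.2317, 0.1649]
eef_rot: [0.837, 0.548, -0.004, -0.005]
contact_force: [0.5, -0.1, -0.4]
gripper_width: 0.045
grasp_force: 0.0
pos [ 0.481  -0.2314  0.1651] psi 1.16 shift [0.0003 0.0064 0.061 ] [-0.0113  0.001   0.001 ] rows 1.5 F [-0.6  0.1  0.9]
```

View pics/m6.png

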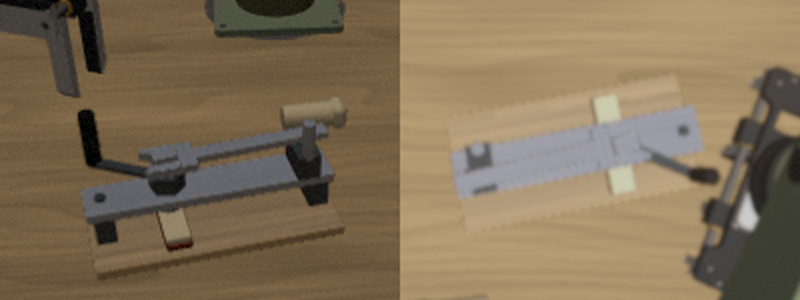

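The spanner lies seated, with the handle beside the pin at (305,130), and the fingers at (65,95) and (95,70) are above the peg at (86,112). Correct by 6 mm and descend.

```bash
python3 drive.py '[[0,0.006,0,-0.011,0,0,0.045],[0,0.006,0,-0.011,0,0,0.045],[0,0.006,0.02,-0.011,0,0,0.045],[0,0.006,0.035,-0.011,0,0,0.045],[0,0.006,0.05,-0.011,0,0,0.045],[0,0.006,0.06,-0.011,0,0,0.045],[0,0.006,0.06,-0.011,0,0,0.045]]';  python3 - <<'E'
from h import *
c=np.array([.5205,-.1551])
for a in(-113.6,-121):
    a=np.radians(a);shift((*(c+.085*np.array([np.cos(a),np.sin(a)])),.104),a+np.pi)
E
```

```text
time_s: 9.9
position: [0.4842, -0.2326, 0.1026]
eef_rot: [0.837, 0.548, -0.001, -0.002]
contact_force: [-0.2, 0.1, -0.8]
gripper_width: 0.045
grasp_force: 0.0
pos [ 0.4842 -0.2326  0.1026] psi 1.159 shift [ 0.0006  0.0022 -0.0014] [-0.0051  0.0001  0.    ] rows 0.1 F [-0.2  0.1 -0.8]
pos [ 0.4842 -0.2326  0.1026] psi 1.159 shift [ 0.0013 -0.0087 -0.0013] [-0.005   0.0004  0.1292] rows 1.0 F [-0.2  0.1 -0.8]
```

```bash
python3 drive.py '[[0.001,0,0,-0.005,0,0,0.03],[0.001,0,0,-0.005,0,0,0.03],[0.001,-0.007,0,-0.005,0,0.08,0.03],[0.002,-0.0135,0,-0.005,0,0.16,0.03],[0.003,-0.020,0,-0.005,0,0.24,0.03],[0.005,-0.027,0,-0.005,0,0.32,0.03],[0.007,-0.033,0,-0.005,0,0.40,0.03],[0.010,-0.039,0,-0.005,0,0.48,0.03]]';  python3 - <<'E'
from h import *
s=read_state();c=np.array([.5205,-.1551]);d=s['position'][:2]-c
a=np.arctan2(d[1],d[0]);print(np.hypot(*d),np.degrees(a))
shift((*(c+.085*np.array([np.cos(a),np.sin(a)])),.104),a+np.pi)
E
```

```text
time_s: 10.57
position: [0.4555, -0.211, 0.1069]
eef_rot: [0.944, 0.331, 0.002, 0.005]
contact_force: [0.5, -3.4, -3.0]
gripper_width: 0.0302
grasp_force: 1.7
0.08572617931546186 -139.26769922562275
pos [ 0.4555 -0.211   0.1069] psi 0.674 shift [ 0.0007 -0.0001  0.0029] [ 0.0113 -0.0005 -0.0365] rows 0.3 F [ 0.5 -3.4 -3. ]
```

```bash
python3 drive.py '[[0.001,-0.007,0.002,0.01,0,0.05,0.03],[0.002,-0.0135,0.002,0.01,0,0.13,0.03],[0.003,-0.020,0.002,0.01,0,0.2,0.03],[0.005,-0.027,0.002,0.01,0,0.28,0.03],[0.007,-0.033,0.002,0.01,0,0.36,0.03],[0.010,-0.039,0.002,0.01,0,0.44,0.03],[0.010,-0.039,0.002,0.01,0,0.44,0.03]]';  python3 - <<'E'
from h import *
s=read_state();c=np.array([.5205,-.1551]);d=s['position'][:2]-c
a=np.arctan2(d[1],d[0]);print(np.hypot(*d),np.degrees(a))
shift((*(c+.085*np.array([np.cos(a),np.sin(a)])),.104),a+np.pi)
T=snap('top');S=snap('scene')
a=np.asarray(S['pixels'])[90:240,130:330];b=np.asarray(T['pixels'])[200:350,230:430]
cv2.imwrite('pics/m7.png',cv2.resize(np.hstack([a,b]),None,fx=2,fy=2,interpolation=2))
E
```

```text
time_s: 11.15
position: [0.4385, -0.1736, 0.1049]
eef_rot: [0.993, 0.119, 0.001, -0.001]
contact_force: [-0.9, -2.5, 0.4]
gripper_width: 0.0298
grasp_force: 0.7
0.08406775212632216 -167.2903735541702
pos [ 0.4385 -0.1736  0.1049] psi 0.238 shift [-0.0009 -0.      0.0009] [-0.001  -0.0025  0.016 ] rows 0.1 F [-0.9 -2.5  0.4]
```

```bash
python3 drive.py '[[0,-0.004,0,0,0,0.06,0.03],[0,-0.008,0,0,0,0.11,0.03],[0.001,-0.012,0,0,0,0.16,0.03],[0.002,-0.016,0,0,0,0.21,0.03],[0.002,-0.019,0,0,0,0.24,0.03],[0.002,-0.019,0,0,0,0.24,0.03]]';  python3 - <<'E'
from h import *
s=read_state();c=np.array([.5205,-.1551]);d=s['position'][:2]-c
a=np.arctan2(d[1],d[0]);print(np.hypot(*d),np.degrees(a))
shift((*(c+.085*np.array([np.cos(a),np.sin(a)])),.104),a+np.pi)
E
```

```text
time_s: 11.75
position: [0.4362, -0.1544, 0.104]
eef_rot: [1.0, -0.0, 0.001, -0.002]
contact_force: [1.2, -2.2, 1.3]
gripper_width: 0.0297
grasp_force: 1.0
0.08426519821198843 179.5207532482795
pos [ 0.4362 -0.1544  0.104 ] psi -0.0 shift [-0.0007 -0.      0.    ] [-0.0033 -0.0019  0.0081] rows 0.1 F [ 1.2 -2.2  1.3]
```

Still only thread drag; push on in small steps.

```bash
python3 drive.py '[[0,-0.003,0,0,0,0.03,0.03],[0,-0.006,0,0,0,0.06,0.03],[0,-0.008,0,0,0,0.1,0.03],[0,-0.008,0,0,0,0.1,0.03]]';  cat > w.py <<'E'
from h import *
s=read_state();c=np.array([.5205,-.1551]);d=s['position'][:2]-c
a=np.arctan2(d[1],d[0]);print(np.hypot(*d),np.degrees(a))
shift((*(c+.085*np.array([np.cos(a),np.sin(a)])),.104),a+np.pi)
E
python3 w.py
```

```text
time_s: 12.08
position: [0.4365, -0.1471, 0.1039]
eef_rot: [0.999, -0.05, 0.001, -0.001]
contact_force: [2.9, -3.8, 0.2]
gripper_width: 0.0301
grasp_force: 1.9
0.08442466406690907 174.53608762718886
pos [ 0.4365 -0.1471  0.1039] psi -0.1 shift [-0.0006  0.     -0.0001] [-0.0024 -0.0021 -0.0049] rows 0.0 F [ 2.9 -3.8  0.2]
```

```bash
python3 drive.py '[[0,-0.003,0,0,0,0.03,0.03],[0,-0.006,0,0,0,0.06,0.03],[0,-0.006,0,0,0,0.06,0.03]]'; python3 w.py
```

```text
time_s: 12.33
position: [0.4372, -0.144, 0.104]
eef_rot: [0.997, -0.079, 0.001, 0.002]
contact_force: [2.2, -12.9, -2.5]
gripper_width: 0.0303
grasp_force: 5.9
0.08404338614765702 172.4158971876147
pos [ 0.4372 -0.144   0.104 ] psi -0.159 shift [-0.001  0.     0.   ] [ 0.0036 -0.0032 -0.0267] rows 0.2 F [  2.2 -12.9  -2.5]
```

```bash
python3 drive.py '[[0,-0.002,0,0,0,0,0.03],[0,-0.003,0,0,0,0,0.03],[0,-0.003,0,0,0,0,0.03],[0,-0.003,0,0,0,0,0.03]]'; python3 w.py
```

```text
time_s: 12.67
position: [0.4372, -0.1427, 0.104]
eef_rot: [0.997, -0.079, 0.001, 0.003]
contact_force: [0.8, -16.4, -3.4]
gripper_width: 0.03
grasp_force: 7.9
0.08422269261701366 171.5115496858093
pos [ 0.4372 -0.1427  0.104 ] psi -0.158 shift [-0.0008  0.      0.    ] [ 0.0062 -0.0025 -0.0101] rows 0.1 F [  0.8 -16.4  -3.4]
```

```bash
python3 drive.py '[[0,0.003,0,0,0,0,0.045],[0,0.007,0,0,0,0,0.045],[0,0.009,0,0,0,0,0.045],[0,0.009,0,0,0,0,0.045],[0,0.009,-0.03,0,0,0,0.045],[0,0.009,-0.07,0,0,0,0.045],[0,0.009,-0.11,0,0,0,0.045],[0,0.009,-0.11,0,0,0,0.045]]'; python3 drive.py '[[-0.04,-0.01,0,0,0,0,0.045],[-0.08,-0.01,0,0,0,0,0.045],[-0.08,-0.01,0,0,0,0,0.045]]'; python3 - <<'E'
from h import *
T=snap('top','t8.png');S=snap('scene','s8.png')
c=np.array([.5205,-.1551])
# dark peg pixels in both views near the expected peg top
g=cv2.cvtColor(np.asarray(S['pixels']),cv2.COLOR_BGR2GRAY)
for a in (170,173,176,179,182):
    r=np.radians(a);P=[(*(c+.085*np.array([np.cos(r),np.sin(r)])),z) for z in np.linspace(.08,.13,11)]
    u=proj(S,P).round().astype(int);print(a,[int(g[v,x]) for x,v in u])
# did the spanner/tang stay: compare brightness along handle vs angle (scene, top surface)
for off in np.arange(-.14,.12,.02):
    y=np.arange(.05,.13,.004);q=.19+off
    L=[np.c_[c[0]-np.sin(q)*y+np.cos(q)*x,c[1]+np.cos(q)*y+np.sin(q)*x,0*y+.095] for x in np.arange(-.009,.0091,.002)]
    v=[g[tuple(proj(S,l).round().astype(int).T[::-1])] for l in L];print(round(off,2),np.mean(v).round(1),np.std(v).round(1))
print(proj(T,[read_state()['position']]))
E
```

```text
time_s: 13.33
position: [0.4393, -0.148, 0.2213]
eef_rot: [0.997, -0.08, 0.006, 0.0]
contact_force: [1.7, 0.3, 0.9]
gripper_width: 0.0451
grasp_force: 0.0
time_s: 13.58
position: [0.3505, -0.1195, 0.2101]
eef_rot: [0.997, -0.08, -0.005, -0.005]
contact_force: [0.0, 0.1, -0.7]
gripper_width: 0.0449
grasp_force: 0.0
170 [105, 99, 104, 103, 101, 96, 98, 90, 92, 95, 91]
173 [29, 50, 0, 16, 0, 15, 38, 11, 2, 4, 3]
176 [9, 12, 13, 4, 11, 11, 0, 11, 8, 5, 4]
179 [8, 4, 4, 11, 6, 10, 0, 2, 2, 8, 16]
182 [11, 5, 8, 3, 13, 1, 5, 0, 5, 5, 5]
-0.14 80.5 18.0
-0.12 83.6 17.6
-0.1 87.3 16.2
-0.08 90.7 13.7
-0.06 93.9 9.8
-0.04 95.8 6.4
-0.02 96.7 4.5
0.0 96.7 4.2
0.02 96.2 4.3
0.04 95.6 4.1
0.06 95.0 4.1
0.08 94.8 3.9
0.1 94.6 3.6
[[337.81760105 367.58628744]]
```

```bash
python3 - <<'E'
from fit import *
S=snap('scene');a=cv2.imread('pics/s6.png');b=np.asarray(S['pixels']);s0=cv2.imread('pics/s5.png')
P=pose((.5205,-.1551,.25),[(0,0,.1),(-.018,-.01,.095),(0,.175,.095),(0,.12,.095)])
for n,(u,v) in zip(('tang','tip','end','hand'),proj(S,P).round().astype(int)):
    m=6;t=cv2.resize(a[v-m:v+m+1,u-m:u+m+1],None,fx=4,fy=4,interpolation=2);w=cv2.resize(b[v-m-8:v+m+9,u-m-8:u+m+9],None,fx=4,fy=4,interpolation=2)
    r=cv2.matchTemplate(w,t,cv2.TM_CCOEFF_NORMED);_,q,_,l=cv2.minMaxLoc(r);print(n,(u,v),round(q,2),(l[0]-32)/4,(l[1]-32)/4)
print(read_state()['contact_force'])
E
```

```text
tang (np.int64(212), np.int64(167)) 0.78 -0.25 0.25
tip (np.int64(205), np.int64(165)) 0.92 0.0 -0.5
end (np.int64(291), np.int64(153)) 0.56 -5.75 -2.25
hand (np.int64(267), np.int64(158)) 0.94 0.25 3.0
[-0.23598048 -0.6361303   0.62986572]
```

```bash
python3 -c "
from station import arm, optics, job, read_state
print(job.job_done())"
```

```text
the job is handed in; nothing more can be done
None
```

I handed the job in, with no verdict returned: the spanner is on the flats with its handle swung clockwise toward the pin, and the locknut came up firm at 16 N on the peg. I estimate the screw turned about 13° as the slack closed, and the bottle was never approached.

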